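Feel along a wiper blade's edge

TASK

Check the wiper blade for nicks by feel: starting at its heel (the end with the broad arm socket), run a fingertip along the rubber edge to the tip, touching the whole length lightly enough that the sprung blade gives a few millimetres and never bottoms. Follow the bow of the edge; do not lift the blade, and leave everything else on the bench where it is. Then take the hand clear.

Things in the scene. Friction and masses are not known exactly. Their poses are not given: they have to be found in the camera images.
- holder: stand fixed to the bench: dark steel base plate 340 x 90 x 8 mm on whose two spring posts a black wiper blade is carried along the middle, rubber edge up. Origin: centre of the plate's underside. x runs along the blade from heel to tip, z up. May lie at any angle
- blade (a joint): how far (m) the blade is pushed down on its springs: 0 at rest (to within about 1 mm), bottoms at 0.014, negative if pulled up. It sinks level, straight down, wherever along it the push is; about 0.8 N per mm (5 mm is 4 N, 11 mm is 9 N). More than 11 mm is too hard
- edge0 (a point): Point on the crest of the blade's rubber lip, -120 mm along the stand's x axis from its centre, 85 mm above the bench at rest; sinks with the blade. Heel: the end with the broad black arm socket (46 x 30 mm, top 15 mm below the lip, steel cross pin 38 mm long). The lip ends 15 mm beyond.
- edge1 (a point): Point on the crest of the blade's rubber lip, -80 mm along the stand's x axis from its centre, 79 mm above the bench at rest; sinks with the blade.
- edge2 (a point): Point on the crest of the blade's rubber lip, -40 mm along the stand's x axis from its centre, 76 mm above the bench at rest; sinks with the blade.
- edge3 (a point): Point on the crest of the blade's rubber lip, +0 mm along the stand's x axis from its centre, 75 mm above the bench at rest; sinks with the blade. Middle of the blade, lowest point of its bow (10 mm below edge0 and edge6); the lip is round, 7 mm wide, 270 mm long, the spine 14 mm under it is 14 mm wide.
- edge4 (a point): Point on the crest of the blade's rubber lip, +40 mm along the stand's x axis from its centre, 76 mm above the bench at rest; sinks with the blade.
- edge5 (a point): Point on the crest of the blade's rubber lip, +80 mm along the stand's x axis from its centre, 79 mm above the bench at rest; sinks with the blade.
- edge6 (a point): Point on the crest of the blade's rubber lip, +120 mm along the stand's x axis from its centre, 85 mm above the bench at rest; sinks with the blade. Tip: the end with only a small cap (12 x 17 mm, below the lip). The lip ends 15 mm beyond.
- socket: plain steel wrench socket, 26 mm across, 42 mm tall, standing beside the stand; origin at centre of underside; bystander
- lugnut: steel nut with a hole, 25 mm across, 22 mm tall, beside the stand; origin at centre of underside; bystander
- plug_cap: black plastic plug, 34 mm wide foot and narrower stem, 26 mm tall, beside the stand; origin at centre of underside; bystander
- grease: round metal tin, 56 mm across, 45 mm tall, beside the stand; origin at centre of underside; bystander
- mug: black mug, 80 mm across, 92 mm tall; origin at centre of underside; bystander
- spray: white spray can, 64 mm across, 180 mm tall, to the left of the work; origin at centre of underside; bystander
- screwdriver: screwdriver lying on the bench to the left of the work; origin on its underside; bystander

How it is judged (in metres and radians):
On the way, in this order (a step that is already met when the one before it is completed fails the run):
1. a fingertip presses the edge lightly at the heel (grasp point within 19 mm of site edge0 seen from above, blade pushed down 0.7 to 11.5 mm) (horizontal distance between the grasp point and edge0 below 0.019 m and value of joint blade between 0.0007 and 0.0115 m and contact force between the fingers and holder above 0.2 N), for 0.05 s.
2. a fingertip presses the edge lightly 40 mm further on (grasp point within 19 mm of site edge1 seen from above, blade pushed down 0.7 to 11.5 mm) (horizontal distance between the grasp point and edge1 below 0.019 m and value of joint blade between 0.0007 and 0.0115 m and contact force between the fingers and holder above 0.2 N), for 0.05 s.
3. a fingertip presses the edge lightly 80 mm further on (grasp point within 19 mm of site edge2 seen from above, blade pushed down 0.7 to 11.5 mm) (horizontal distance between the grasp point and edge2 below 0.019 m and value of joint blade between 0.0007 and 0.0115 m and contact force between the fingers and holder above 0.2 N), for 0.05 s.
4. a fingertip presses the edge lightly 120 mm further on (grasp point within 19 mm of site edge3 seen from above, blade pushed down 0.7 to 11.5 mm) (horizontal distance between the grasp point and edge3 below 0.019 m and value of joint blade between 0.0007 and 0.0115 m and contact force between the fingers and holder above 0.2 N), for 0.05 s.
5. a fingertip presses the edge lightly 160 mm further on (grasp point within 19 mm of site edge4 seen from above, blade pushed down 0.7 to 11.5 mm) (horizontal distance between the grasp point and edge4 below 0.019 m and value of joint blade between 0.0007 and 0.0115 m and contact force between the fingers and holder above 0.2 N), for 0.05 s.
6. a fingertip presses the edge lightly 200 mm further on (grasp point within 19 mm of site edge5 seen from above, blade pushed down 0.7 to 11.5 mm) (horizontal distance between the grasp point and edge5 below 0.019 m and value of joint blade between 0.0007 and 0.0115 m and contact force between the fingers and holder above 0.2 N), for 0.05 s.
7. a fingertip presses the edge lightly at the tip (grasp point within 19 mm of site edge6 seen from above, blade pushed down 0.7 to 11.5 mm) (horizontal distance between the grasp point and edge6 below 0.019 m and value of joint blade between 0.0007 and 0.0115 m and contact force between the fingers and holder above 0.2 N), for 0.05 s.
At the end, for the whole second after the job is handed in: The edge was touched lightly at all seven points in order from heel to tip (each within 19 mm seen from above, blade down 0.7 to 11.5 mm); the blade is back at rest (within 2 mm), and no bystander has moved more than 15 mm (value of joint blade between -0.002 and 0.002 m and distance of each of socket, lugnut, plug_cap, grease, mug, spray, screwdriver from where it was at the start of the episode below 0.015 m).
It fails at once if the blade is pressed too hard: pushed down more than 12 mm (about 9.5 N) (value of joint blade above 0.012 m).
It fails at once if the blade is lifted: pulled up more than 5 mm (value of joint blade below -0.005 m).
It fails at once if a bystander is displaced or lifted by more than 15 mm (distance of any of socket, lugnut, plug_cap, grease, mug, spray, screwdriver from where it was at the start of the episode above 0.015 m).
It also fails if it takes over 38 s, if anything falls off the work surface, if the arm or the gripper's body presses on something with over 40 N, if the wrist force passes 120 N, or if a joint passes its speed limit or range.

ROBOT

A 7-joint arm with a two-finger parallel gripper is mounted at the origin on the work surface. World frame = base frame: x ahead of the robot, y to its left, z up, the work surface at z = 0. Lengths are in m, angles in degrees, forces in N, time in s.
With the tool pointing down it reaches from about 0.425 to 0.875 m from the base axis. Payload 4.7 kg.
Tool frame: the origin (TCP) lies on the centre line of the jaws, within the pads' length; the fingertips stand env.nose_length ahead of it and the grasp point (between the pads) lies 8 mm behind it (env.nose_length is the distance from the TCP to the fingertips, in m); y points along the fingers, z is the direction in which the jaws open and shut, and the axes are right-handed (so a half turn about y gives the same grasp; the last joint's range is limited). The gripper opens to 87 mm and grips with 3 to 60 N. Pads are 19 mm wide; open, the fingers measure 117 mm over their backs; the gripper's body (75 mm by 190 mm) begins 51 mm behind the grasp point.
Start: joints at [-69.666, 18.392, -4.016, 83.108, 1.295, 78.541, -3.26], TCP at [0.217, 0.613, 0.234] pointing down, gripper open.
Joint ranges: [-163.93, 163.93], [-17.29, 119.83], [-79.2, 71.16], [3.27, 140.29], [-89.18, 269.18], [5.43, 117.66], [-154.24, 154.24]. Speed limits (degrees/s): [147.25, 147.25, 180, 180, 180, 180, 180].

INTERFACE

Orientations are given as [roll, pitch, yaw] about the fixed x, y, z axes, in that order (R = Rz(yaw) Ry(pitch) Rx(roll)).
In Python, from cell import env, read_camera, camera_info, job, models gives the robot as it stands.
- The arm moves only by the tool move_arm, never from a script. Its argument "moves" is a list of rows, each a list of 6 numbers: the shift along the tool's x, y, z in mm, then the turn, a rotation vector about the tool's x, y, z in degrees. In form: [[x, y, z, ax, ay, az], ...]. A call has 1 to 20 rows; each row is the pose to reach, as a shift and turn from the pose commanded when the call began, along the tool's axes at that moment; what a row does not reach only later rows make up. A row lasts 1/12 s, in which the tool goes at most 41.7 mm and 7.16 degrees, less where a joint would pass 70% of its speed; a pose out of reach is approached as far as the arm can. A call with a gripper value outside its range is refused whole. "claw" is the finger opening in mm, from 0 to 87, set as the call begins (left out, the last holds). The fingers move at their own pace and stop on an object; "newtons" is the grip in N (left out, the last holds). Time passes only in rows, so rows that repeat a pose let the fingers close. It gives the time, the measured TCP pose, the force and the opening at its end, in the units of the state.
- env.get_obs(): the state, without advancing time (a new reading comes with each control period).
- read_camera(name): name is "scene" or "top" or "wrist"; returns (picture, depth): 420x560x3 uint8, red, green, blue; 420x560 float32, m along the optical axis (not along the pixel's ray), 0 where there is no reading.
- camera_info(name): a dict with "fx", "fy", "cx", "cy" (pixels), "R" (3x3) and "t" (3): a world point X has camera coordinates R X + t. Camera axes: x right, y down, z forward; pixel columns grow to the right and rows downward; lengths in m; the calibration is good to about 2 mm. A picture is of the moment at which its call begins: read the wrist's pose just before it. camera_info takes no time and is no camera call; for the wrist camera it gives the pose at the moment of the call.
- job.sign_off(): hands the job in, once; it reports no verdict.
Trained networks look in the newest picture that a camera, given by its name, has taken for a name from the list of things; names that differ only in an ending like _2 or _b are one class to them, and where a whole thing is asked for, a point or a joint stands for the part that bears it (a point fixed in the world has none). Each returns a list of dicts, best first, with "score" (0 to 1); they miss things now and then, are a little off and sometimes report something else, mostly with a low value. They report only what shows in the picture. A call takes as long as a camera call.
- models.spot_in(target, camera): "point" ([x, y, z] in m, in world coordinates, good to about 4 mm: the middle of the surface that is visible of it).
- models.cut_out(target, camera): "mask" (420x560 bool, what is visible of it).
The state is a dict: "time_s": time; "qpos": joint angles; "joint_velocities": joint speeds; "effort": joint torques, N m; "tool_pos": TCP position; "tool_rot": TCP orientation; "force": force on the tool from outside, world axes, zero at the start; "wrist_torque": the same for the moment, N m; "grip_width": finger opening in m.
Only numpy, scipy, OpenCV 4.12 (cv2) and the standard library are available. Lean on these libraries where they do the work, as an engineer would, in place of code of your own. Each camera call takes 0.05 s, during which the arm holds its last target.

## Working session

There is one attempt and no reset: what is moved stays moved. The work goes in short steps, Python scripts to look and compute and a tool call to move; the robot and the scene stay as the last step left them, time stands still between calls to the robot, and variables do not carry over. Pictures are saved under pics/ and viewed, and the job is handed in when it is done.

Besides the shell and the picture viewer there is one more tool, called as name([rows], argument=value, ...), one row to a line, values as JSON. move_arm: Moves the arm, as the interface text tells. Its arguments: {"type":"object","properties":{"moves":{"type":"array","items":{"type":"array","items":{"type":"number"}}},"claw":{"type":"number"},"newtons":{"type":"number"}},"required":["moves"]}

```bash
mkdir -p pics; ls
python3 - <<'E'
from cell import env, read_camera, camera_info, job, models
import cv2
print(env.nose_length); s=env.get_obs(); print(s)
for c in ("scene","top"):
    p,d=read_camera(c); cv2.imwrite(f"pics/{c}0.png",p[:,:,::-1])
    if c=="top":
        for n in ["holder","edge0","edge3","edge6","socket","lugnut","plug_cap","grease","mug","spray","screwdriver"]:
            r=models.spot_in(n,c); print(n,[(x["score"],x["point"]) for x in r[:2]])
E
```

```text
pics
0.011
{'time_s': 0.0, 'qpos': array([-69.66525639,  18.43815794,  -4.01522338,  83.17518596,
         1.29466936,  78.5413245 ,  -3.26048172]), 'joint_velocities': array([ 0.04419469, -0.09230103,  0.10010037, -0.03397992,  0.03171965,
        0.06723461, -0.0244117 ]), 'effort': array([-2.47029431e-05, -4.91283882e+01, -4.04010639e-01, -3.12530029e+01,
       -6.39976957e-02,  4.35311103e-02,  1.65071133e-04]), 'tool_pos': array([0.21713033, 0.6120899 , 0.23246919]), 'tool_rot': array([-9.01094433e+01, -5.59640399e-03, -1.95258225e+01]), 'force': array([-0.16244297,  0.16778987,  0.34072068]), 'wrist_torque': array([-0.00439955,  0.02647993,  0.01093638]), 'grip_width': 0.08727820260685716}
holder [(0.59, [0.5656, 0.0964, 0.0081])]
edge0 [(0.96, [0.5876, 0.0781, 0.0684])]
edge3 [(0.96, [0.5876, 0.0781, 0.0684])]
edge6 [(0.96, [0.5876, 0.0781, 0.0684])]
socket []
lugnut [(0.56, [0.5406, 0.0054, 0.0218])]
plug_cap [(0.65, [0.6478, 0.1375, 0.0128])]
grease [(0.8, [0.5779, 0.1941, 0.0448])]
mug [(0.62, [0.6413, -0.415, 0.0485])]
spray [(0.84, [0.6523, 0.3914, 0.1625]), (0.43, [0.5891, 0.0799, 0.0696])]
screwdriver [(0.69, [0.4606, 0.3641, 0.0234]), (0.17, [0.5845, 0.0783, 0.0722])]
```

View pics/top0.png

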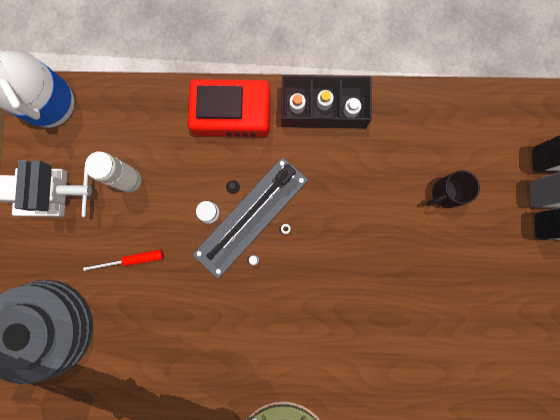

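View pics/scene0.png

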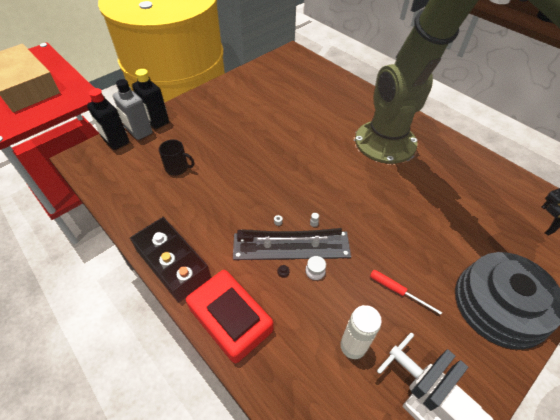

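The top view shows the stand lying diagonally. The broad heel is at about (284,175) and the tip at about (211,255). Next I'll fit the stand's pose from depth.

```bash
cat > h.py <<'E'
from cell import env, read_camera, camera_info, job, models
import numpy as np, cv2
def cloud(c):
    p,d=read_camera(c); k=camera_info(c)
    v,u=np.mgrid[:420,:560]
    P=np.stack([(u-k["cx"])/k["fx"]*d,(v-k["cy"])/k["fy"]*d,d],-1)
    W=(P-k["t"])@np.array(k["R"]); W[d==0]=np.nan
    return p,d,W
E
python3 - <<'E'
from h import *
for c in ("top","scene"):
    p,d,W=cloud(c)
    near=(np.hypot(W[...,0]-.588,W[...,1]-.078)<.19)
    r=models.cut_out("edge3",c)
    m=r[0]["mask"]; print(c,r[0]["score"],m.sum())
    rh=models.cut_out("holder",c)
    if rh:
        M=(rh[0]["mask"])
        q=W[M&near&(W[...,2]<.02)&(W[...,2]>.003)][:,:2]
        R=cv2.minAreaRect(q.astype(np.float32)); print("plate",rh[0]["score"],R)
    b=W[m&near&(W[...,2]>.04)]
    print(len(b))
    R=cv2.minAreaRect(b[:,:2].astype(np.float32)); print("blade",R)
    l=b
    vx=cv2.fitLine(l[:,:2].astype(np.float32),cv2.DIST_HUBER,0,.01,.01).ravel(); print(vx, np.degrees(np.arctan2(vx[1],vx[0])))
    s=(l[:,:2]-vx[2:])@vx[:2]; t=(l[:,:2]-vx[2:])@np.array([-vx[1],vx[0]])
    for a in np.arange(-.16,.16,.02):
        k=(s>=a)&(s<a+.02)
        if k.any(): 
            zz=l[k,2]; top=zz>np.percentile(zz,70)
            print("%.2f n%d zmax %.4f z90 %.4f t %.4f w %.3f"%(a,k.sum(),zz.max(),np.percentile(zz,80),t[k][top].mean(),np.ptp(t[k])))
E
```

```text
top 0.88 1222
plate 0.8 ((0.5719717144966125, 0.09205072373151779), (0.09294315427541733, 0.3367382884025574), 48.8511848449707)
1092
blade ((0.5747382640838623, 0.08604273945093155), (0.037477899342775345, 0.2935045659542084), 49.8173713684082)
[ 0.75599027 -0.65458286  0.6032036   0.06181284] -40.88803
-0.16 n57 zmax 0.0860 z90 0.0831 t 0.0017 w 0.017
-0.14 n70 zmax 0.0838 z90 0.0804 t 0.0016 w 0.020
-0.12 n74 zmax 0.0835 z90 0.0779 t 0.0018 w 0.019
-0.10 n72 zmax 0.0814 z90 0.0763 t 0.0015 w 0.020
-0.08 n70 zmax 0.0801 z90 0.0749 t 0.0018 w 0.020
-0.06 n72 zmax 0.0790 z90 0.0750 t 0.0017 w 0.020
-0.04 n71 zmax 0.0779 z90 0.0753 t 0.0017 w 0.020
-0.02 n70 zmax 0.0795 z90 0.0760 t 0.0015 w 0.020
-0.00 n68 zmax 0.0809 z90 0.0772 t 0.0017 w 0.020
0.02 n72 zmax 0.0856 z90 0.0784 t 0.0015 w 0.020
0.04 n65 zmax 0.0850 z90 0.0815 t 0.0014 w 0.020
0.06 n101 zmax 0.0896 z90 0.0825 t 0.0013 w 0.029
0.08 n114 zmax 0.0905 z90 0.0745 t -0.0003 w 0.038
0.10 n47 zmax 0.0749 z90 0.0722 t -0.0002 w 0.029
scene 0.93 938
plate 0.75 ((0.5727761387825012, 0.09371037781238556), (0.0914587676525116, 0.33
[... 221 characters left out ...]
56 zmax 0.0862 z90 0.0808 t -0.0025 w 0.015
-0.14 n66 zmax 0.0833 z90 0.0774 t -0.0017 w 0.012
-0.12 n76 zmax 0.0798 z90 0.0754 t -0.0030 w 0.016
-0.10 n65 zmax 0.0802 z90 0.0738 t -0.0027 w 0.013
-0.08 n64 zmax 0.0781 z90 0.0746 t -0.0027 w 0.012
-0.06 n63 zmax 0.0785 z90 0.0736 t -0.0035 w 0.014
-0.04 n63 zmax 0.0777 z90 0.0745 t -0.0034 w 0.015
-0.02 n62 zmax 0.0779 z90 0.0745 t -0.0039 w 0.015
-0.00 n66 zmax 0.0803 z90 0.0759 t -0.0040 w 0.011
0.02 n71 zmax 0.0827 z90 0.0758 t -0.0039 w 0.013
0.04 n55 zmax 0.0849 z90 0.0803 t -0.0034 w 0.011
0.06 n71 zmax 0.0869 z90 0.0744 t -0.0021 w 0.017
0.08 n74 zmax 0.0928 z90 0.0725 t -0.0032 w 0.030
0.10 n8 zmax 0.0727 z90 0.0710 t -0.0012 w 0.019
```

Both cameras agree on the stand: centre about (0.5725, 0.093), with heel→tip pointing at 138.9°. That puts edge0 at about (0.663, 0.014) and edge6 at about (0.482, 0.172). I'll move high over the heel with the fingers closed and tool x along the blade.

move_arm([
  [15, 0, -10, 0.5, 0, 0],
  [620, 0, -416, 0, 21.6, 0],
  [620, 0, -416, 0, 21.6, 0],
  [620, 0, -416, 0, 21.6, 0],
  [620, 0, -416, 0, 21.6, 0],
  [620, 0, -416, 0, 21.6, 0],
  [620, 0, -416, 0, 21.6, 0],
  [620, 0, -416, 0, 21.6, 0],
  [620, 0, -416, 0, 21.6, 0],
  [620, 0, -416, 0, 21.6, 0],
  [620, 0, -416, 0, 21.6, 0],
  [620, 0, -416, 0, 21.6, 0],
  [620, 0, -416, 0, 21.6, 0],
  [620, 0, -416, 0, 21.6, 0],
  [620, 0, -416, 0, 21.6, 0],
  [620, 0, -416, 0, 21.6, 0],
  [620, 0, -416, 0, 21.6, 0],
  [620, 0, -416, 0, 21.6, 0],
  [620, 0, -416, 0, 21.6, 0],
  [620, 0, -416, 0, 21.6, 0],
], claw=0, newtons=20)

```text
time_s: 2.62
tool_pos: [0.6643, 0.0059, 0.2332]
tool_rot: [-90.2, -0.2, -41.6]
force: [-0.6, -0.5, 0.4]
grip_width: 0.0001
```

move_arm([
  [0, 60, 0, 0, 0, 0],
  [0, 60, 0, 0, 0, 0],
  [0, 60, 0, 0, 0, 0],
  [0, 60, 0, 0, 0, 0],
])

```text
time_s: 2.95
tool_pos: [0.6617, 0.0146, 0.1728]
tool_rot: [-90.1, 0.1, -41.1]
force: [0.2, 0.5, 0.7]
grip_width: 0.0003
```

Run:
```python
from h import *
s=env.get_obs(); print(s["tool_pos"],s["tool_rot"],s["force"],s["time_s"])
k=camera_info("wrist"); p,d=read_camera("wrist"); R,t=np.array(k["R"]),np.array(k["t"])
C=np.array([.5725,.093]); u=np.array([np.cos(np.radians(138.9)),np.sin(np.radians(138.9))])
q=p.copy()
for i,z in zip(range(-3,4),[85,79,76,75,76,79,85]):
    X=R@np.r_[C+u*.04*i,z/1000]+t; x=(int(k["fx"]*X[0]/X[2]+k["cx"]),int(k["fy"]*X[1]/X[2]+k["cy"])); print(i,x,X[2])
    cv2.circle(q,x,3,(255,0,255),1) if X[2]>0 else 0
cv2.imwrite("pics/w1.png",q[:,:,::-1])
```

```text
[0.66169572 0.01455086 0.17282527] [-90.07205744   0.11783322 -41.05222499] [0.18157702 0.46311577 0.68302934] 2.95
-3 (287, 218) 0.2521802562423851
-2 (287, 164) 0.2470694622734459
-1 (287, 107) 0.23907187538292043
0 (287, 46) 0.22914975987800418
1 (288, -21) 0.21730311575869707
2 (288, -99) 0.2035319430249991
3 (288, -193) 0.18687397736971492
```

View pics/w1.png

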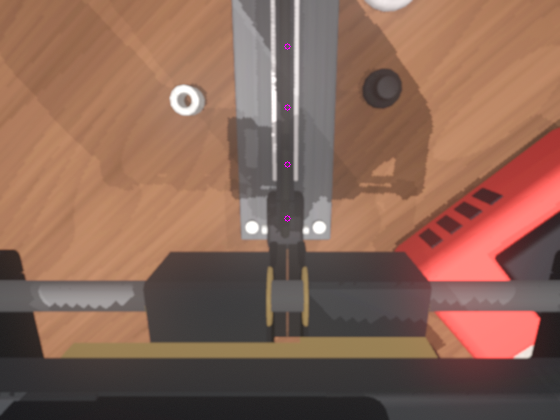

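The wrist view shows the predicted lip points (287, 46..218) right on the blade's centre line, with the heel socket at about (287,210). Now I'll descend gently.

move_arm([
  [0, 30, 0, 0, 0, 0],
  [0, 55, 0, 0, 0, 0],
  [0, 67, 0, 0, 0, 0],
  [0, 71, 0, 0, 0, 0],
  [0, 73, 0, 0, 0, 0],
  [0, 75, 0, 0, 0, 0],
  [0, 77, 0, 0, 0, 0],
  [0, 78, 0, 0, 0, 0],
  [0, 78, 0, 0, 0, 0],
  [0, 78, 0, 0, 0, 0],
  [0, 78, 0, 0, 0, 0],
])

```text
time_s: 3.92
tool_pos: [0.6633, 0.0133, 0.0964]
tool_rot: [-89.9, -0.1, -41.1]
force: [0.3, -0.2, 2.2]
grip_width: 0.0004
```

move_arm([
  [0, 1, 0, 0, 0, 0],
  [0, 2, 0, 0, 0, 0],
  [0, 2.5, 0, 0, 0, 0],
  [0, 2.5, 0, 0, 0, 0],
  [0, 2.5, 0, 0, 0, 0],
])

```text
time_s: 4.33
tool_pos: [0.6632, 0.0134, 0.0935]
tool_rot: [-89.9, -0.1, -41.1]
force: [2.8, 0.3, 4.4]
grip_width: 0.0003
```

Contact is about 4 N, roughly 5 mm of travel. I'll slide along tool −x following the bow.

move_arm([
  [-2, 0.3, 0, 0, 0, 0],
  [-6, 1.0, 0, 0, 0, 0],
  [-10, 1.7, 0, 0, 0, 0],
  [-14, 2.3, 0, 0, 0, 0],
  [-18, 3.0, 0, 0, 0, 0],
  [-22, 3.6, 0, 0, 0, 0],
  [-26, 4.2, 0, 0, 0, 0],
  [-30, 4.7, 0, 0, 0, 0],
  [-34, 5.2, 0, 0, 0, 0],
  [-38, 5.7, 0, 0, 0, 0],
  [-40, 6, 0, 0, 0, 0],
  [-40, 6, 0, 0, 0, 0],
])

```text
time_s: 5.33
tool_pos: [0.6318, 0.0404, 0.0869]
tool_rot: [-90.0, 0.1, -41.1]
force: [-0.2, -0.3, 3.6]
grip_width: 0.0002
```

move_arm([
  [-3, 0.4, 0, 0, 0, 0],
  [-8, 1.0, 0, 0, 0, 0],
  [-13, 1.5, 0, 0, 0, 0],
  [-18, 2.0, 0, 0, 0, 0],
  [-23, 2.5, 0, 0, 0, 0],
  [-28, 3.0, 0, 0, 0, 0],
  [-33, 3.4, 0, 0, 0, 0],
  [-38, 3.8, 0, 0, 0, 0],
  [-40, 3.9, 0, 0, 0, 0],
  [-40, 3.9, 0, 0, 0, 0],
])

```text
time_s: 6.17
tool_pos: [0.6015, 0.0669, 0.0831]
tool_rot: [-90.0, 0.1, -41.1]
force: [0.1, -1.1, 3.6]
grip_width: 0.0006
```

move_arm([
  [-3, 0.2, 0, 0, 0, 0],
  [-8, 0.5, 0, 0, 0, 0],
  [-13, 0.8, 0, 0, 0, 0],
  [-18, 1.1, 0, 0, 0, 0],
  [-23, 1.3, 0, 0, 0, 0],
  [-28, 1.4, 0, 0, 0, 0],
  [-33, 1.5, 0, 0, 0, 0],
  [-38, 1.6, 0, 0, 0, 0],
  [-40, 1.6, 0, 0, 0, 0],
  [-40, 1.6, 0, 0, 0, 0],
])

```text
time_s: 7.0
tool_pos: [0.5714, 0.0931, 0.0815]
tool_rot: [-90.0, 0.1, -41.1]
force: [0.3, -0.1, 3.9]
grip_width: 0.0002
```

move_arm([
  [-3, 0, 0, 0, 0, 0],
  [-8, -0.1, 0, 0, 0, 0],
  [-13, -0.2, 0, 0, 0, 0],
  [-18, -0.4, 0, 0, 0, 0],
  [-23, -0.6, 0, 0, 0, 0],
  [-28, -0.9, 0, 0, 0, 0],
  [-33, -1.2, 0, 0, 0, 0],
  [-38, -1.5, 0, 0, 0, 0],
  [-40, -1.6, 0, 0, 0, 0],
  [-40, -1.6, 0, 0, 0, 0],
])

```text
time_s: 7.83
tool_pos: [0.5412, 0.1194, 0.0831]
tool_rot: [-90.0, 0.1, -41.1]
force: [1.0, 0.4, 3.0]
grip_width: 0.0003
```

move_arm([
  [-3, -0.2, 0, 0, 0, 0],
  [-8, -0.5, 0, 0, 0, 0],
  [-13, -0.9, 0, 0, 0, 0],
  [-18, -1.4, 0, 0, 0, 0],
  [-23, -1.9, 0, 0, 0, 0],
  [-28, -2.5, 0, 0, 0, 0],
  [-33, -3.1, 0, 0, 0, 0],
  [-38, -3.6, 0, 0, 0, 0],
  [-40, -3.9, 0, 0, 0, 0],
  [-40, -3.9, 0, 0, 0, 0],
])

```text
time_s: 8.67
tool_pos: [0.5112, 0.1457, 0.0871]
tool_rot: [-90.0, 0.1, -41.1]
force: [1.2, -1.5, 3.2]
grip_width: 0.0006
```

move_arm([
  [-3, -0.4, 0, 0, 0, 0],
  [-8, -1.1, 0, 0, 0, 0],
  [-13, -1.8, 0, 0, 0, 0],
  [-18, -2.5, 0, 0, 0, 0],
  [-23, -3.2, 0, 0, 0, 0],
  [-28, -4.0, 0, 0, 0, 0],
  [-33, -4.8, 0, 0, 0, 0],
  [-38, -5.6, 0, 0, 0, 0],
  [-40, -5.9, 0, 0, 0, 0],
  [-40, -5.9, 0, 0, 0, 0],
  [-40, -5.9, 0, 0, 0, 0],
])

```text
time_s: 9.58
tool_pos: [0.4812, 0.1719, 0.0929]
tool_rot: [-90.0, 0.1, -41.1]
force: [0.7, 0.5, 3.4]
grip_width: 0.0001
```

Still about 3.4 N at the tip. Now I'll lift clear and check.

move_arm([
  [0, -4, 0, 0, 0, 0],
  [0, -12, 0, 0, 0, 0],
  [0, -40, 0, 0, 0, 0],
  [0, -75, 0, 0, 0, 0],
  [0, -110, 0, 0, 0, 0],
  [0, -140, 0, 0, 0, 0],
  [0, -140, 0, 0, 0, 0],
  [0, -140, 0, 0, 0, 0],
  [0, -140, 0, 0, 0, 0],
])

```text
time_s: 10.33
tool_pos: [0.481, 0.171, 0.2322]
tool_rot: [-90.1, 0.1, -41.1]
force: [-0.1, -0.5, -0.5]
grip_width: 0.0004
```

Run:
```python
from h import *
for c in ("scene","top"):
    p,d,W=cloud(c); cv2.imwrite(f"pics/{c}9.png",p[:,:,::-1])
    r=models.cut_out("edge3",c)
    if r:
        b=W[r[0]["mask"]]; C=np.array([.5725,.093]); u=np.array([-.7536,.6574]); s=(b[:,:2]-C)@u
        for i in range(-3,4):
            k=(abs(s-.04*i)<.01)&(b[:,2]<.1); print(c,i,k.sum(),np.nanpercentile(b[k,2],80) if k.any() else None)
for n in ["socket","lugnut","plug_cap","grease","mug","spray","screwdriver"]:
    r=models.spot_in(n,"top"); print(n,[(x["score"],x["point"]) for x in r[:1]])
print(env.get_obs()["force"],env.get_obs()["tool_pos"])
```

```text
scene -3 81 0.07770283842634029
scene -2 66 0.07474276958638536
scene -1 64 0.07463870424166004
scene 0 63 0.07358987381601154
scene 1 63 0.07386867129799143
scene 2 67 0.07222892019744362
scene 3 46 0.08458674243743147
top -3 113 0.08066006326971224
top -2 72 0.07975778828891023
top -1 71 0.07689911764737833
top 0 72 0.0746887852904775
top 1 75 0.07551552896809952
top 2 76 0.07889621725948467
top 3 0 None
socket [(0.58, [0.4619, 0.0824, 0.0383])]
lugnut [(0.37, [0.6446, -0.4151, 0.0494])]
plug_cap [(0.48, [0.6428, 0.1367, 0.0136])]
grease [(0.58, [0.5783, 0.1975, 0.0442])]
mug [(0.94, [0.6414, -0.4135, 0.0484])]
spray [(0.56, [0.6519, 0.3891, 0.1622])]
screwdriver [(0.67, [0.6461, 0.1363, 0.0117])]
[ 0.28323337  0.21523786 -0.72847316] [0.48177851 0.17114212 0.23281432]
```

View pics/scene9.png

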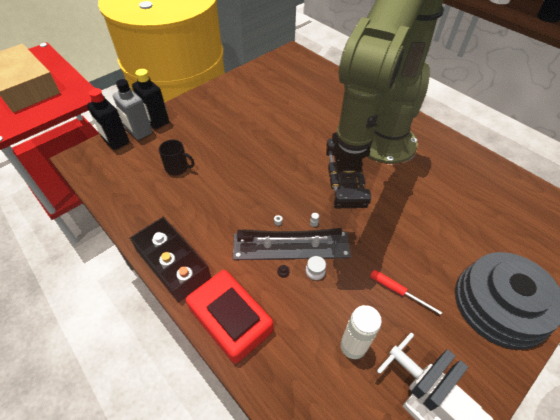

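The hand is clear. The blade at (290,240) is back at its rest height, and the nut, socket, plug, tin, mug, can and screwdriver are at the same pixels as in the first picture.

```bash
python3 -c "
from cell import job; print(job.sign_off())"
```

```text
the job is handed in; nothing more can be done
None
```

I ran the closed fingertips along the rubber edge from heel to tip in one continuous pass, following the bow, then lifted the hand clear and handed the job in at about 11 s. The sign-off gives no verdict.

- **Contact:** the vertical force was 3.0 to 4.4 N at all seven points, read at the end of each move. That is roughly 4 to 5 mm of blade travel, well short of bottoming. I judged travel from force and tool height, as the blade joint can't be read directly.
- **Position:** the tool stopped within about 2 mm of each estimated edge point seen from above. The pads reached about 10 mm past the first and last points, so the final 5 mm or so of lip at each end was not touched.
- **Blade after the pass:** the top camera puts it back at its rest height. It gave no reading at the tip, which the hand covered, but the scene camera shows 85 mm there. The scene camera read about 7 mm low at the point before the tip (edge5), where its first picture also read a few millimetres low. I put this down to its slanted view rather than to the blade.
- **Bystanders:** the scene picture shows everything where it started. The network's final "lugnut" and "screwdriver" positions were misidentifications (it had picked the mug and the plug cap). The wrench socket had no starting measurement. I checked those three by picture only.

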